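# Camera over the specimen: place the amber block and hold the sprung boom at the marker

## Task

Lift the amber resin block out of the specimen bin and stand it upright, whole, on the white disc of the camera stand; do not let it drop. Then take the camera boom by its grey grip, squeeze in the red lock button, and draw the boom out until its yellow pointer stands level with the red marker on the scale. The boom springs back if let go, so finish while still holding the squeezed grip there, the block still standing on the disc; leave the marker, the other blocks and everything else on the bench as they are.

Things in the scene. Friction and masses are not known exactly. Their poses are not given: they have to be found in the camera images.
- amber_center (a point): amber/orange resin block with a fossil spiral cast in its top: an upright cylinder 40 mm across and 44 mm high, 70 g give or take; the point is its centre, 22 mm above its underside, z along the cylinder's axis. It stands in the bin; which of the three places it has varies.
- green_center (a point): a dark green resin block of the same size, in the bin; leave it. The point is its centre.
- violet_center (a point): a violet resin block of the same size, in the bin; leave it. The point is its centre.
- bin: open light-grey specimen bin fixed to the bench, 240 mm (its x) by 160 mm (its y), rim 45 mm high, walls and floor 4 mm thick; origin under the middle of its floor, on the bench, z up. The three blocks stand in one row along its x axis, 72 mm apart, on its middle line.
- stand: camera stand, fixed: grey foot 200 (x) by 420 mm (y), 18 mm thick, a pillar, and a level aluminium sleeve, its top 218 mm above the bench (black mouth collar 224). Origin on the bench; sleeve and boom lie along its y axis above x = 0 and the boom runs out to the stand's -y. The scale is on the sleeve's top and +x face. The camera, 46 mm wide, tops out at 237 mm.
- disc_top (a point): centre of the white disc on the stand's foot, at its upper face, 21 mm above the bench; 84 mm across. Nothing is above it while the boom is home (the camera then hangs 125 mm away along the stand's +y, its underside 91 mm above the bench); with the boom drawn to the marker the camera is within 20 mm of straight above it.
- grip (a point): centre of the boom's dark grey grip block, 200 mm above the bench, moving with the boom; axes are the stand's. Block 30 (x) by 50 (y) by 36 mm (z), clear above; the red button is on its +x side. Pinch it across x from above, a finger on the button: 38 mm wide with the button out (x -15 to +23 mm), 32 mm with it in (-15 to +17). The camera's axis is 65 mm further out (-y).
- boom (a joint): how far the boom is drawn out, in m: 0 home, up to 0.15. A return spring pulls it home with 3 N at 0 rising to 5.3 N at 0.15, plus slight friction. At home it is latched and cannot be drawn out until the lock button is in.
- lock (a joint): red lock button on the grip's +x side, 28 mm long (along y) and 24 mm high: 0 out, 0.006 m fully in; it moves in the stand's -x direction. Its spring takes 2 N to start and 4 N fully in; the latch is free from about 0.005, and it springs out when let go.
- pointer (a point): reading edge of the yellow pointer, which sticks up through the slot in the sleeve's top and moves with the boom; axes are the stand's.
- marker_line (a point): white line across the red marker clip on the scale, beside the slot; axes are the stand's. The pointer is at the marker when both have the same place along the stand's y.
- marker (a joint): place of the red marker on the scale, in m: the value of joint boom at which the pointer is level with it. Between 0.105 and 0.14; set by a colleague, not to be moved.
- wash_bottle_center (a point): white wash bottle 66 mm across, 185 mm high, at the back of the bench; a bystander. Its middle.
- dropper_center (a point): brown dropper bottle 36 mm across, 85 mm high; a bystander. Its middle.
- beaker_center (a point): glass beaker 68 mm across, 90 mm high, at the back of the bench; a bystander. Its middle.
- brass_weight_center (a point): brass laboratory weight with a knob on top, 36 mm across, 56 mm high, in front of the robot; a bystander. Its middle.
- petri_center (a point): shallow glass dish 90 mm across, 16 mm high, at the back; a bystander. Its middle.
Mind the look-alikes: they are no part of the job. Leave any pink look-alike of the part that bears amber_center alone.

How it is judged:
By the outcome, as a careful person would: the job done as asked, in the order asked, and still so for the second after the job is handed in, while the arm keeps its last pose, push and grip.
It also fails if it takes over 48 s, if anything falls off the work surface, if the arm or the gripper's body presses on something with over 40 N, if the wrist force passes 120 N, or if a joint passes its speed limit or range.

## Robot

A 6-joint arm with a two-finger parallel gripper is mounted at the origin on the work surface. World frame = base frame: x ahead of the robot, y to its left, z up, the work surface at z = 0. Lengths are in mm, angles in rad, forces in N, time in s.
With the tool pointing down it reaches from about 300 to 775 mm from the base axis. Payload 14.6 kg.
Tool frame: the origin (TCP) lies at the very end of the fingers, on their centre line; the grasp point (between the pads) lies env.pinch_z behind it (env.pinch_z is the distance from the TCP to the grasp point, in mm); z points along the fingers, y is the line along which they close (so a half turn about z gives the same grasp; the last joint's range is limited). The gripper opens to 94 mm and grips with 3 to 60 N. Pads are 16 mm wide; open, the fingers measure 119 mm over their backs; the gripper's body (75 mm by 177 mm) begins 78 mm behind the grasp point.
Start: joints at [-1.237, 0.3, 1.521, -0, 1.321, -0.067], TCP at [214.578, -506.405, 205.446] pointing down, gripper open.
Joint ranges: [-3.03, 3.03], [-0.79, 2.21], [0.23, 2.52], [-1.04, 4.18], [0, 3.07], [-2.55, 2.55]. Speed limits (rad/s): [2.22, 2.22, 2.57, 3.14, 3.14, 3.14].

## Interface

Orientations are given as a rotation vector (axis times angle).
In Python, from rig import env gives the robot as it stands.
- The arm moves only by the tool step_arm, never from a script. Its argument "commands" is text: rows parted by semicolons, each of 4 numbers parted by spaces: the shift along the tool's x, y, z in m, then the turn about the tool's z in rad. In form: dx dy dz twist; .... A call has 1 to 12 rows; each row is the pose to reach, as a shift and turn from the pose commanded when the call began, along the tool's axes at that moment; what a row does not reach only later rows make up. A row lasts 1/10 s, in which the tool goes at most 50 mm and 8.59 degrees, less where a joint would pass 70% of its speed; a pose out of reach is approached as far as the arm can. A call with a gripper value outside its range is refused whole. "hand" is the opening, from 0 (shut) to 1 (fully open), set as the call begins (left out, the last holds). The fingers move at their own pace and stop on an object; "force" is the grip in N (left out, the last holds). Time passes only in rows, so rows that repeat a pose let the fingers close. It gives the time, the measured TCP pose, the force, the opening and the grip force at its end, in the units of the state.
- env.observe(): the state, without advancing time (a new reading comes with each control period).
- env.get_image(name): name is "scene" or "top"; returns a dict with "image" (420x560x3 uint8, red, green, blue), "mtx" (3x3 intrinsics, pixels), "rvec" (rotation vector, rad) and "tvec" (3), from world to camera coordinates, as OpenCV has them. Camera axes: x right, y down, z forward; pixel columns grow to the right and rows downward; lengths in mm; the calibration is good to about 2 mm. A picture is of the moment at which its call begins. There is no depth.
- env.sign_off(): hands the job in; it is judged then, once.
The state is a dict: "t": time; "joint_positions": joint angles; "joint_velocities": joint speeds; "joint_torque": joint torques, N m; "position": TCP position; "eef_rot": TCP orientation; "ft_force": force on the tool from outside, world axes, zero at the start; "torque": the same for the moment, N m; "width": opening from 0.0 (shut) to 1.0 (fully open); "grip_force": force on a finger pad.
Only numpy, scipy, OpenCV 4.12 (cv2) and the standard library are available. Lean on these libraries where they do the work, as an engineer would, in place of code of your own. Each camera call takes 0.05 s, during which the arm holds its last target. There are 200 camera calls.

## Working session

There is one attempt and no reset: what is moved stays moved. The work goes in short steps, Python scripts to look and compute and a tool call to move; the robot and the scene stay as the last step left them, time stands still between calls to the robot, and variables do not carry over. Pictures are saved under pics/ and viewed, at most 10 in all, crops included, and the job is handed in when it is done.

Besides the shell and the picture viewer there is one more tool, called as name(argument=value, ...), one argument or row to a line, values as JSON. step_arm: Moves the arm, as the interface text tells. Its arguments: {"type":"object","properties":{"commands":{"type":"string"},"hand":{"type":"number"},"force":{"type":"number"}},"required":["commands"]}

```bash
mkdir -p pics
cat > h.py <<'E'
import numpy as np, cv2
from rig import env
def snap(cam,fn,crop=None,scale=1):
    d=env.get_image(cam); im=d["image"][:,:,::-1]
    np.savez(fn.replace('.png','.npz'),**d)
    if crop: x0,y0,x1,y1=crop; im=im[y0:y1,x0:x1]
    if scale!=1: im=cv2.resize(im,None,fx=scale,fy=scale,interpolation=cv2.INTER_CUBIC)
    cv2.imwrite(fn,im); return d
def proj(d,P): return cv2.projectPoints(np.array(P,float).reshape(-1,1,3),d["rvec"],d["tvec"],d["mtx"],None)[0].reshape(-1,2)
def ray(d,u,v,z):
    R=cv2.Rodrigues(np.array(d["rvec"]))[0]; t=np.array(d["tvec"]).ravel()
    c=-R.T@t; r=R.T@np.linalg.inv(d["mtx"])@[u,v,1]; return c+r*(z-c[2])/r[2]
E
python3 - <<'E'
from h import *
a=snap("scene","pics/s0.png"); b=snap("top","pics/t0.png")
for d in(a,b):
    R=cv2.Rodrigues(np.array(d["rvec"]))[0]; print(-R.T@np.array(d["tvec"]).ravel())
print(env.pinch_z); print(env.observe())
E
```

```text
[1373.55895616  107.27172579  951.9060075 ]
[ 415.99921922   -8.59457517 1270.19008574]
18.8
{'t': 0.1, 'joint_positions': array([-1.23661193e+00,  3.00395152e-01,  1.52153310e+00,  1.47364410e-05,
        1.32069153e+00, -6.65960089e-02]), 'joint_velocities': array([ 0.000566  , -0.00157956, -0.00354256,  0.00040737,  0.00014942,
        0.00056198]), 'joint_torque': array([ 2.11565217e-03, -5.32642472e+01, -3.53283548e+01,  7.09111872e-02,
        2.34049349e-02, -4.77277661e-05]), 'position': array([ 214.49961225, -506.18854046,  204.94828583]), 'eef_rot': array([-3.07772788e+00, -6.25130854e-01,  1.92933003e-04]), 'ft_force': array([ 0.34367003, -0.14821987,  0.62100019]), 'torque': array([0.01911749, 0.04975829, 0.03891995]), 'grip_force': 0.0, 'width': 0.9947752062910081}
```

View pics/s0.png

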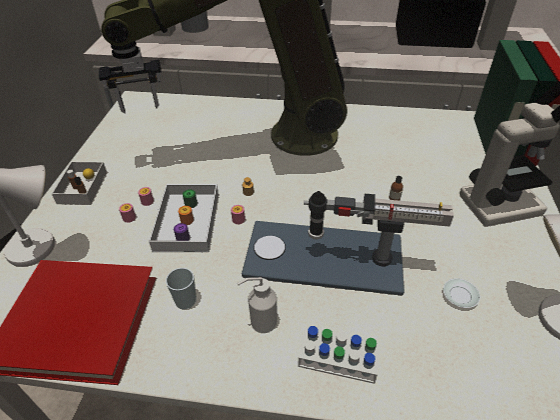

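View pics/t0.png

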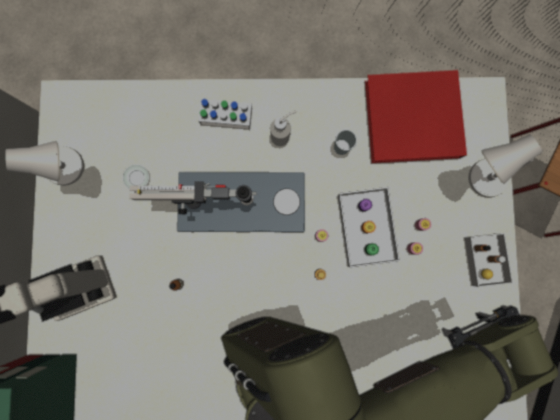

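The top view shows three blocks in the bin: violet (365,205), amber (369,227) and green (372,249). Pink/orange look-alikes stand outside it at (322,236), (424,224) and (416,248), and the brass weight is at (320,273). The amber block that fits is the middle one in the bin. I'll confirm that with a crop.

Run:
```python
from h import *
d=dict(np.load("pics/t0.npz")); im=d["image"][:,:,::-1]
A=cv2.resize(im[160:280,120:310],None,fx=4,fy=4,interpolation=cv2.INTER_CUBIC)[:, :]
B=cv2.resize(im[180:280,310:440],None,fx=4,fy=4,interpolation=cv2.INTER_CUBIC)
s=dict(np.load("pics/s0.npz"))["image"][:,:,::-1]
C=cv2.resize(s[180:300,240:460],None,fx=3.4,fy=3.4,interpolation=cv2.INTER_CUBIC)
D=cv2.resize(s[175:255,110:260],None,fx=3,fy=3,interpolation=cv2.INTER_CUBIC)
cv2.imwrite("pics/cA.png",A); 
o=np.zeros((600,760,3),np.uint8)
o[:300,:390]=cv2.resize(B,(390,300)); o[:200,395:760]=cv2.resize(D,(365,200)); 
o[305:600,:541]=cv2.resize(C,(541,295)); cv2.imwrite("pics/cB.png",o)
# blobs
hsv=cv2.cvtColor(im,cv2.COLOR_BGR2HSV)
for n,lo,hi in [("amber",(10,140,90),(22,255,255)),("violet",(125,100,40),(155,255,255)),("green",(45,100,30),(80,255,255)),("white",(0,0,200),(180,40,255))]:
    m=cv2.inRange(hsv,lo,hi); k,_,st,c=cv2.connectedComponentsWithStats(m)
    print(n,[(c[i].round(1).tolist(),st[i,2:].tolist()) for i in range(1,k) if 40<st[i,4]<1500])
```

```text
amber []
violet [([363.5, 205.9], [11, 8, 47])]
green [([371.3, 249.0], [12, 9, 93])]
white []
```

View pics/cA.png

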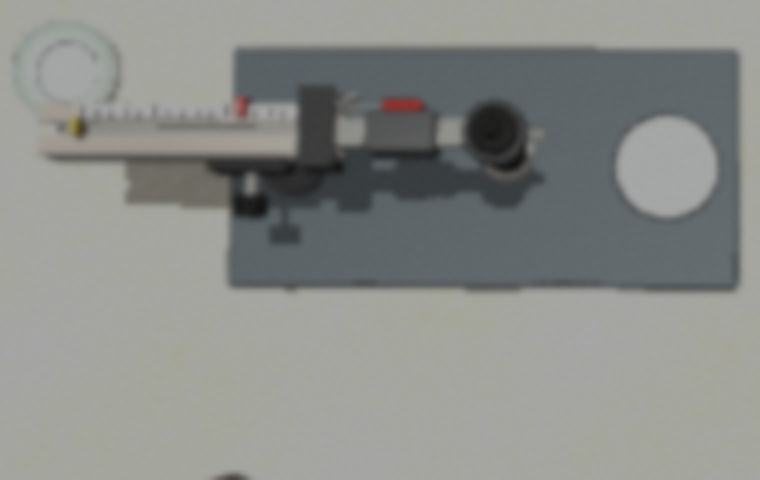

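View pics/cB.png

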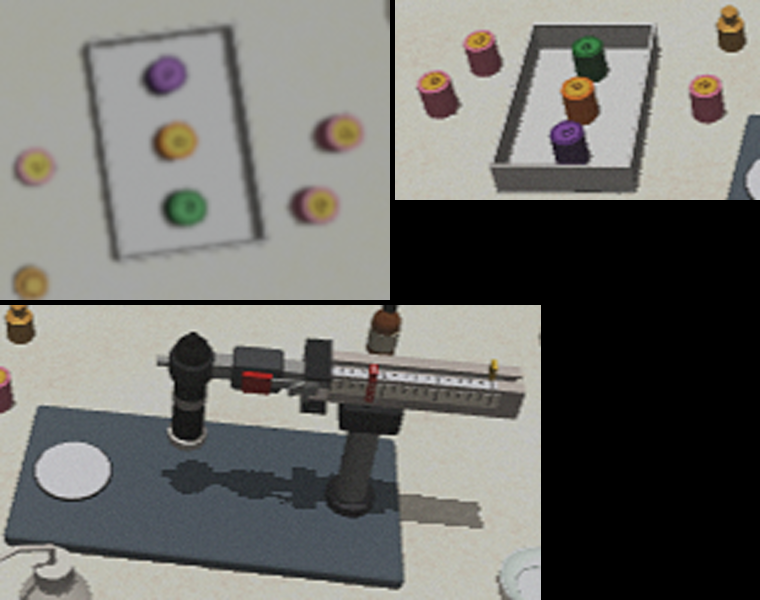

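The crops confirm it: the amber block with orange sides is in the middle of the bin row at top px (369,227), and the pink-sided ones lie outside. Next I fit the stand pose, the block and the boom parts.

Run:
```python
from h import *
from scipy.optimize import least_squares
t=dict(np.load("pics/t0.npz")); s=dict(np.load("pics/s0.npz"))
ca=lambda x,y:((x+.5)/4-.5+120,(y+.5)/4-.5+160)
def cc(x,y): return ((x+.5)/ (541/220) -.5+240, (y-305+.5)/(295/120)-.5+180)
def cb(x,y): return ((x+.5)/3-.5+310,(y+.5)/3-.5+180)
def cd(x,y): return ((x-395+.5)/(365/150)-.5+110,(y+.5)/2.5-.5+175)
# name z, top px, scene px
obs=[]  # (cam, px, (lx,ly,lz) or symbolic)
# stand frame: params x0,y0,yaw,yd(disc y),yg (grip y),
def W(p,l): c,sn=np.cos(p[2]),np.sin(p[2]); return [p[0]+c*l[0]-sn*l[1],p[1]+sn*l[0]+c*l[1],l[2]]
def pts(p):
    return [(t,ca(235,47),(100,210,18)),(t,ca(738,50),(100,-210,18)),(t,ca(738,287),(-100,-210,18)),(t,ca(231,287),(-100,210,18)),
    (t,ca(666.5,166),(0,p[3],21)),(s,cc(73,471),(0,p[3],21)),
    (t,ca(400,131),(0,p[4],218)),(s,cc(258.5,353),(0,p[4],218)),
    (s,cc(41,407),(-100,-210,18)),(s,cc(6,541),(100,-210,18)),(s,cc(402,579),(100,210,18)),
    (t,ca(495,131),(0,p[4]-65,237)),
    (t,ca(299,95),(14,p[5],218)),]
def f(p):
    return np.concatenate([proj(d,[W(p,l)])[0]-np.array(px) for d,px,l in pts(p)[:-1]])
r=least_squares(f,[416,80,0,-150,0,0],loss='soft_l1'); p=r.x
print(p.round(3)); print(f(p).reshape(-1,2).round(1))
for n,l in[("disc",(0,p[3],21)),("grip",(0,p[4],200))]: print(n,np.round(W(p,l),1))
# amber
for cam,px in((t,cb(178,140)),(s,cd(579,88))):
    print("amber",ray(cam,*px,48).round(1))
for n,px in(("v",cb(166,74)),("g",cb(186,206))): print(n,ray(t,*px,48).round(1))
for px in((86,44),(231,27),(263,238),(114,259)): print("bin",ray(t,*cb(*px),45).round(1))
for px,z in (((77,126),226),((242,106),222)):
    w=ray(t,*ca(*px),z); c,sn=np.cos(p[2]),np.sin(p[2]); d=w[:2]-p[:2]; print("local",c*d[0]+sn*d[1],-sn*d[0]+c*d[1])
```

```text
[ 5.76830e+02  1.09270e+02 -4.00000e-03 -1.50309e+02  3.82930e+01
  0.00000e+00]
[[-0.9  0.2]
 [ 0.1 -0.9]
 [ 0.7  0.2]
 [-1.2  0.6]
 [ 0.2 -0. ]
 [ 0.2 -0.7]
 [ 0.5 -0.1]
 [-0.   1. ]
 [-1.5 -1.6]
 [-1.  -1.9]
 [ 2.2  0.3]
 [-0.4 -1.2]]
disc [576.2 -41.   21. ]
grip [577.  147.6 200. ]
amber [ 489.8 -303.1   48. ]
amber [ 490.7 -302.2   48. ]
v [ 560.6 -292.4   48. ]
g [ 419.9 -309.5   48. ]
bin [ 594. -208.   45.]
bin [ 611.3 -364.5   45. ]
bin [ 385.6 -390.6   45. ]
bin [ 364.7 -232.5   45. ]
local 2.625266925913989 260.4785339115765
local 16.86601812092528 148.33343303346413
```

step_arm(
  commands="0.04 -0.01 0.01 0.03; 0.08 -0.02 0.02 0.07; 0.125 -0.03 0.03 0.10; 0.17 -0.04 0.04 0.14; 0.21 -0.05 0.05 0.18; 0.25 -0.06 0.06 0.21; 0.29 -0.07 0.07 0.25; 0.333 -0.08 0.08 0.28; 0.333 -0.08 0.08 0.28; 0.333 -0.08 0.08 0.28; 0.333 -0.08 0.08 0.28",
  hand=1,
  force=15,
)

```text
t: 1.2
position: [489.4, -303.4, 125.5]
eef_rot: [3.136, 0.189, -0.0]
ft_force: [-0.1, 0.2, 0.8]
width: 0.998
grip_force: 0.0
```

step_arm(
  commands="0.001 -0.0005 0.03 0; 0.001 -0.0005 0.06 0; 0.001 -0.0005 0.085 0; 0.001 -0.0005 0.1 0; 0.001 -0.0005 0.113 0; 0.001 -0.0005 0.113 0; 0.001 -0.0005 0.113 0",
)

```text
t: 1.9
position: [491.2, -302.7, 13.3]
eef_rot: [3.135, 0.189, 0.001]
ft_force: [-0.7, 0.2, -0.3]
width: 0.997
grip_force: 0.0
```

step_arm(
  commands="0 0 0 0; 0 0 0 0; 0 0 0 0; 0 0 0 0; 0 0 0 0; 0 0 0 0; 0 0 0 0; 0 0 0 0",
  hand=0.3,
  force=15,
)

```text
t: 2.7
position: [490.9, -302.2, 12.4]
eef_rot: [3.136, 0.19, 0.0]
ft_force: [0.2, -0.1, -0.5]
width: 0.423
grip_force: 15.0
```

step_arm(
  commands="0 0 -0.01 0; 0 0 -0.03 0; 0 0 -0.06 0; 0 0 -0.09 0; 0 0 -0.12 0; 0 0 -0.12 0; 0 0 -0.12 0",
)

```text
t: 3.4
position: [490.9, -302.2, 133.1]
eef_rot: [3.135, 0.19, 0.001]
ft_force: [0.3, -0.2, -1.0]
width: 0.422
grip_force: 15.0
```

step_arm(
  commands="0.01 -0.02 0 -0.12; 0.02 -0.045 0 -0.25; 0.03 -0.07 0 -0.38; 0.045 -0.095 0 -0.51; 0.055 -0.12 0 -0.64; 0.07 -0.145 0 -0.77; 0.08 -0.17 0 -0.9; 0.09 -0.195 0 -1.03; 0.1 -0.215 0 -1.16; 0.108 -0.235 0 -1.29; 0.116 -0.249 0 -1.42; 0.116 -0.249 0 -1.45",
)

```text
t: 4.6
position: [575.8, -39.5, 131.1]
eef_rot: [-2.214, -2.226, 0.002]
ft_force: [0.1, -0.3, -1.0]
width: 0.423
grip_force: 15.0
```

step_arm(
  commands="0 0 0.03 0; 0 0 0.05 0; 0 0 0.07 0; 0 0 0.08 0; 0 0 0.085 0; 0 0 0.085 0; 0 0 0.085 0",
)

```text
t: 5.3
position: [576.4, -41.2, 48.2]
eef_rot: [2.222, 2.22, 0.001]
ft_force: [0.0, 0.1, -0.0]
width: 0.423
grip_force: 15.0
```

Run:
```python
from h import *
a=snap("scene","pics/s1.png",(230,170,470,300)); b=snap("top","pics/t1.png",(110,140,380,300))
A=cv2.imread("pics/s1.png");B=cv2.imread("pics/t1.png")
A=cv2.resize(A,(554,300),interpolation=3);B=cv2.resize(B,(506,300),interpolation=3)
o=np.zeros((600,554,3),np.uint8);o[:300]=A;o[300:,:506]=B;cv2.imwrite("pics/c1.png",o);print(env.observe()["position"],env.observe()["eef_rot"])
```

```text
[576.45935334 -41.14040413  48.2815302 ] [2.22101051e+00 2.22044021e+00 1.24576765e-03]
```

View pics/c1.png

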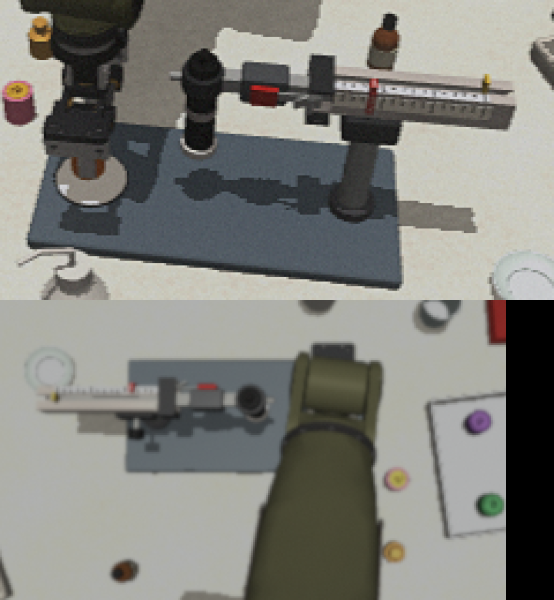

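The block is in the grasp, centred over the disc (scene crop about (90,170)), and clear of the camera. I'll lower it slowly.

step_arm(
  commands="0 0 0.006 0; 0 0 0.011 0; 0 0 0.014 0; 0 0 0.016 0; 0 0 0.0175 0; 0 0 0.0185 0; 0 0 0.0185 0; 0 0 0.0185 0",
)

```text
t: 6.2
position: [576.0, -41.0, 29.4]
eef_rot: [2.221, 2.221, -0.0]
ft_force: [-3.9, 0.4, 4.4]
width: 0.421
grip_force: 15.0
```

step_arm(
  commands="0 0 0 0; 0 0 0 0; 0 0 0 0; 0 0 0 0; 0 0 0 0; 0 0 0 0",
  hand=0.85,
)

```text
t: 6.8
position: [576.1, -41.1, 28.9]
eef_rot: [-2.221, -2.221, 0.0]
ft_force: [-0.2, -0.6, -0.5]
width: 0.848
grip_force: 0.0
```

step_arm(
  commands="0 0 -0.01 0; 0 0 -0.03 0; 0 0 -0.06 0; 0 0 -0.1 0; 0 0 -0.14 0; 0 0 -0.18 0; 0 0 -0.22 0; 0 0 -0.255 0; 0 0 -0.255 0; 0 0 -0.255 0",
)

```text
t: 7.8
position: [576.0, -41.0, 284.6]
eef_rot: [2.221, 2.221, 0.001]
ft_force: [-0.8, -0.4, 0.4]
width: 0.85
grip_force: 0.0
```

Run:
```python
from h import *
a=snap("scene","pics/s2.png",(230,170,470,300)); A=cv2.resize(cv2.imread("pics/s2.png"),(720,390),interpolation=3); cv2.imwrite("pics/c2.png",A)
```

```text
(no output)
```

View pics/c2.png

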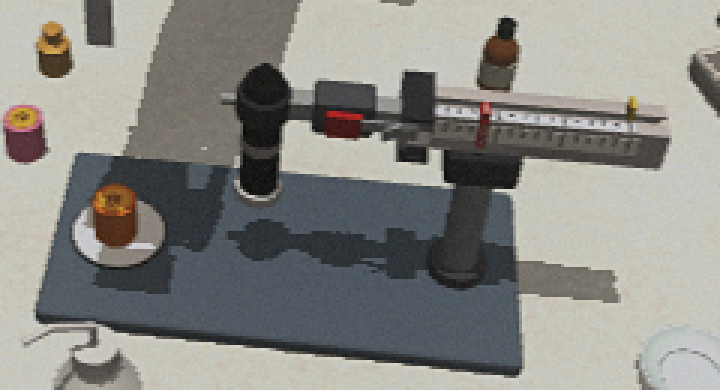

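The block stands upright in the middle of the disc (crop (116,215)), and the boom is undisturbed with its grip at (345,105). Now I move over the grip.

step_arm(
  commands="0.03 0 0 0; 0.06 0 0 0; 0.09 0.001 0 0; 0.12 0.001 0 0; 0.15 0.002 0 0; 0.18 0.002 0 0; 0.1886 0.002 0 0; 0.1886 0.002 0 0; 0.1886 0.002 0 0",
  hand=1,
)

```text
t: 8.75
position: [578.0, 146.7, 283.3]
eef_rot: [-2.222, -2.221, 0.002]
ft_force: [0.4, 0.1, 0.6]
width: 1.003
grip_force: 0.0
```

step_arm(
  commands="0 0 0.03 0; 0 0 0.055 0; 0 0 0.08 0; 0 0 0.095 0; 0 0 0.103 0; 0 0 0.103 0; 0 0 0.103 0",
)

```text
t: 9.45
position: [578.4, 147.1, 181.8]
eef_rot: [2.222, 2.22, 0.001]
ft_force: [0.4, -0.0, -0.9]
width: 1.0
grip_force: 0.0
```

step_arm(
  commands="0 0 0 0; 0 0 0 0; 0 0 0 0; 0 0 0 0; 0 0 0 0; 0 0 0 0; 0 0 0 0; 0 0 0 0; 0 0 0 0",
  hand=0.2,
  force=25,
)

```text
t: 10.35
position: [576.9, 147.6, 180.9]
eef_rot: [-2.22, -2.22, 0.004]
ft_force: [-11.0, -0.2, 5.1]
width: 0.336
grip_force: 25.0
```

Width 31.6 mm means the button is in. I'll ease the sideways force, draw most of the way, then measure.

step_arm(
  commands="0 -0.001 0 0; -0.005 -0.001 0 0; -0.015 -0.001 0 0; -0.03 -0.001 0 0; -0.045 -0.001 0 0; -0.06 -0.001 0 0; -0.075 -0.001 0 0; -0.088 -0.001 0 0; -0.095 -0.001 0 0; -0.1 -0.001 0 0; -0.1 -0.001 0 0; -0.1 -0.001 0 0",
)

```text
t: 11.55
position: [575.9, 47.3, 180.9]
eef_rot: [-2.22, -2.219, 0.003]
ft_force: [-10.2, 4.7, 3.8]
width: 0.337
grip_force: 25.0
```

Run:
```python
from h import *
a=snap("scene","pics/s3.png"); b=snap("top","pics/t3.png")
A=cv2.resize(cv2.imread("pics/s3.png")[185:240,340:460],(780,357),interpolation=3)
B=cv2.resize(cv2.imread("pics/t3.png")[176:210,125:255],(780,204),interpolation=3)
cv2.imwrite("pics/c3.png",np.vstack([A,B])); print(env.observe()["position"],env.observe()["ft_force"])
```

```text
[575.9298487   47.38325591 180.87300739] [-10.53873751   4.24607894   2.53742567]
```

View pics/c3.png

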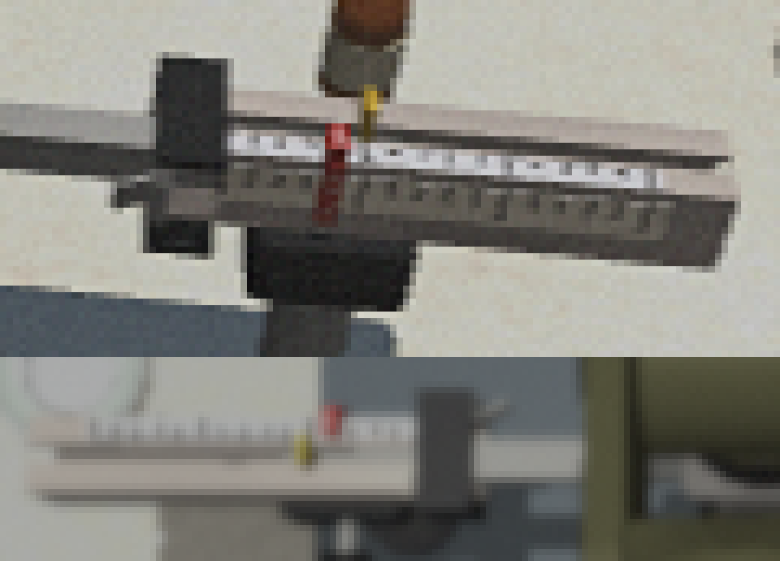

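The pointer (top-crop (306,450)) is still about 11 mm short of the red marker (331,420). I'll triangulate both with sub-pixel centroids.

```bash
cat > m.py <<'E'
from h import *
from scipy.optimize import least_squares
def cen(d,box,kind):
    x0,y0,x1,y1=box; im=d["image"][y0:y1,x0:x1].astype(float); r,g,b=im[...,0],im[...,1],im[...,2]
    w=np.clip((np.minimum(r,g)-b)-25,0,None) if kind=="y" else np.clip(r-np.maximum(g,b)-30,0,None)
    Y,X=np.mgrid[y0:y1,x0:x1]; return np.array([(w*X).sum(),(w*Y).sum()])/w.sum(), w
def meas(sf,tf,sp,tp):
    s=dict(np.load(sf));t=dict(np.load(tf)); out={}
    for n,k,bs,bt in(("ptr","y",sp,tp),("mrk","r",(385,195,400,213),(174,180,186,194))):
        (cs,ws),(ct,wt)=cen(s,bs,k),cen(t,bt,k)
        f=lambda P:np.r_[proj(s,P)[0]-cs,proj(t,P)[0]-ct]
        q=least_squares(f,[590,260,222]); out[n]=q.x
        print(n,cs.round(2),ct.round(2),q.x.round(1),q.fun.round(2))
        for z in (218,222,226,230): print("   z",z,"y top",ray(t,*ct,z)[:2].round(1),"y scene",ray(s,*cs,z)[:2].round(1))
        if n=="mrk" : print(wt.astype(int)); print(ws.astype(int))
        else: print(ws.astype(int)); print(wt.astype(int))
E
python3 - <<'E'
from m import *
meas("pics/s0.npz","pics/t0.npz",(435,198,446,213),(135,186,144,196))
meas("pics/s3.npz","pics/t3.npz",(394,197,402,207),(171,187,180,196))
E
```

```text
ptr [440.68 203.85] [138.13 191.03] [579.5 367.8 234.1] [ 0.3  -0.06  0.36  0.01]
   z 218 y top [582.1 374.7] y scene [561.9 373. ]
   z 222 y top [581.4 373.2] y scene [566.4 371.5]
   z 226 y top [580.8 371.8] y scene [570.8 370.1]
   z 230 y top [580.2 370.3] y scene [575.2 368.6]
[[ 0  0  0  0  0  0  0  0  0  0  0]
 [ 0  0  0  0  0  0  0  0  0  0  0]
 [ 0  0  0  0  0  0  0  0  0  0  0]
 [ 0  0  0  0  0  0  0  0  0  0  0]
 [ 0  0  0  0  0 45 48  2  0  0  0]
 [ 0  0  0  0  0 62 69 11  0  0  0]
 [ 0  0  0  0  0 52 67  9  0  0  0]
 [ 0  0  0  0  0 42 79 25  0  0  0]
 [ 0  0  0  0  0  0 15  1  0  0  0]
 [ 0  0  0  0  0  0  0  0  0  0  0]
 [ 0  0  0  0  1  2  0  0  0  0  0]
 [ 0  0  0  0  3  9  0  0  0  0  0]
 [ 0  0  0  0  0  0  0  0  0  0  0]
 [ 0  0  0  0  0  0  0  0  0  0  0]
 [ 0  0  0  0  0  0  0  0  0  0  0]]
[[ 0  0  0  0  0  0  0  0  0]
 [ 0  0  0  0  0  0  0  0  0]
 [ 0  0  0  0  0  0  0  0  0]
 [ 0  0  0 12  0  0  0  0  0]
 [ 0  0 10 28 17  0  0  0  0]
 [ 0  0 14 33 22  0  0  0  0]
 [ 0  0 11 28 20  0  0  0  0]
 [ 0  0  0 10  3  0  0  0  0]
 [ 0  0  0  0  0  0  0  0  0]
 [ 
[... 3551 characters left out ...]
 0  0  0  0  0  0  0  0  0]
 [ 0  0  0  0  0  0  0  0  0  0  0  0  3  0  0]
 [ 0  0  0  0  0  0  0  0  0  0  0  0  2  0  0]
 [ 0  0  0  0  0  0  0  0  0  0  0  0  0  0  0]
 [ 0  0  0  0  0  0  0  0  0  0  0  0  0  0  0]
 [ 0  0  0  0  0  0  0  0  0  0  0  0  0  0  0]
 [ 0  0  0  0  0 28 60 53 40  0  0  0  0  0  0]
 [ 0  0  0  0  0 37 45 31 60  0  0  0  0  0  0]
 [ 0  0  0  0  0 50 47 26 37  0  0  0  0  0  0]
 [ 0  0  0  0  0 45 55 37 51  0  0  0  0  0  0]
 [ 0  0  0  0  0  0  2  6  0  0  0  0  0  0  0]
 [ 0  0  0  0  0  2 10  6  0  0  0  0  0  0  0]
 [ 0  0  0  0  0  8 27 23  0  0  0  0  0  0  0]
 [ 0  0  0  0  0  5  3  2  0  0  0  0  0  0  0]
 [ 0  0  0  0  0  0  0  0  0  0  0  0  0  0  0]]
```

step_arm(
  commands="-0.004 -0.001 0 0; -0.008 -0.001 0 0; -0.0115 -0.001 0 0; -0.0115 -0.001 0 0; -0.0115 -0.001 0 0; -0.0115 -0.001 0 0; -0.0115 -0.001 0 0",
)

```text
t: 12.35
position: [575.8, 36.2, 180.9]
eef_rot: [-2.221, -2.221, 0.0]
ft_force: [-3.1, 4.7, 1.2]
width: 0.34
grip_force: 25.0
```

Run:
```python
from m import *
snap("scene","pics/s4.png"); snap("top","pics/t4.png")
s4=cv2.imread("pics/s4.png")
A=cv2.resize(s4[190:220,370:420],(780,468),interpolation=3)[:330]
B=cv2.resize(s4[195:275,240:360],(396,264),interpolation=3)
C=cv2.resize(cv2.imread("pics/t4.png")[178:202,160:195],(384,264),interpolation=3)
cv2.imwrite("pics/c4.png",np.vstack([A,np.hstack([B,C])])); o=env.observe(); print(o["position"],o["ft_force"],o["width"],o["t"])
meas("pics/s4.npz","pics/t4.npz",(385,192,397,203),(175,188,184,196))
```

```text
[575.80538489  36.16317213 180.90475714] [-2.72904909  4.07115645  1.01867351] 0.335420508104463 12.45
ptr [391.82 199.47] [179.   191.03] [578.7 256.4 234.5] [ 0.24 -0.03  0.28 -0.01]
   z 218 y top [581.3 261.4] y scene [560.6 259.3]
   z 222 y top [580.6 260.4] y scene [565.  258.5]
   z 226 y top [580.  259.4] y scene [569.4 257.6]
   z 230 y top [579.4 258.3] y scene [573.9 256.8]
[[ 0  0  0  0  0  0  0  0  0  0  0  0]
 [ 0  0  0  0  0  0  0  0  0  0  0  0]
 [ 0  0  0  0  0  0  0  0  0  0  0  0]
 [ 0  0  0  0  0  0  0  0  0  0  0  0]
 [ 0  0  0  0  0  0  0  0  0  0  0  0]
 [ 0  0  0  0  0  0  0  0  0  0  0  0]
 [ 0  0  0  0  0  0 53 76 20  0  0  0]
 [ 0  0  0  0  0  0 41 67 10  0  0  0]
 [ 0  0  0  0  0  0 44 82 31  0  0  0]
 [ 0  0  0  0  0  0 33 62 11  0  0  0]
 [ 0  0  0  0  0  0  1 11  0  0  0  0]]
[[ 0  0  0  0  0  0  0  0  0]
 [ 0  0  0  1 14  1  0  0  0]
 [ 0  0  0 15 31 11  0  0  0]
 [ 0  0  0 19 35 16  0  0  0]
 [ 0  0  0 14 31 18  0  0  0]
 [ 0  0  0  0 12  4  0  0  0]
 [ 0  0  0  0  0  0  0  0  0]
 [ 0  0  0  0  0  0  0  0  0]]
mrk [391.49 205.85] [179.94 185.9 ] [593
[... 957 characters left out ...]
 0  2  0  0  0  0  0  0  0]
 [ 0  0  0  0  0  0  0  9  0  0  0  0  0  0  0]
 [ 0  0  0  0  0  0  0  2  0  0  0  0  0  0  0]
 [ 0  0  0  0  0  0  0  0  0  0  0  0  0  0  0]
 [ 0  0  0  0  0  0  0  0  0  0  0  0  0  0  0]
 [ 0  0  0  0  0  0  0  0  0  0  0  0  0  0  0]
 [ 0  0  0  0  0 30 61 55 40  0  0  0  0  0  0]
 [ 0  0  0  0  0 38 47 28 60  0  0  0  0  0  0]
 [ 0  0  0  0  0 56 48 23 37  0  0  0  0  0  0]
 [ 0  0  0  0  0 43 53 35 52  0  0  0  0  0  0]
 [ 0  0  0  0  0  0  3  4  0  0  0  0  0  0  0]
 [ 0  0  0  0  0  0  6  9  0  0  0  0  0  0  0]
 [ 0  0  0  0  0  8 27 25  0  0  0  0  0  0  0]
 [ 0  0  0  0  0  3  3  0  0  0  0  0  0  0  0]
 [ 0  0  0  0  0  0  0  0  0  0  0  0  0  0  0]]
```

View pics/c4.png

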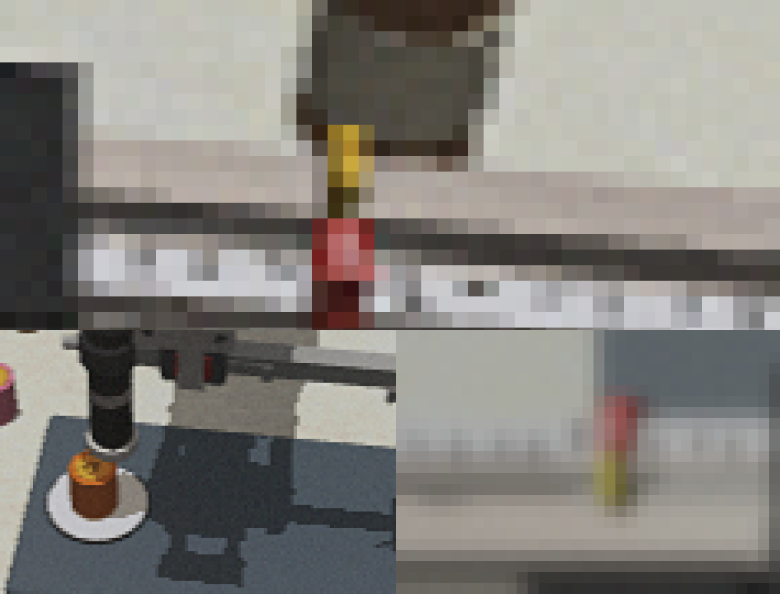

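The pointer is in line with the marker in both views, with 0.5 mm or less left over. The block stands on the disc under the camera, and the grip is still squeezed. Handing in.

```bash
python3 -c "
from rig import env
print(env.sign_off())"
```

```text
the job is handed in; nothing more can be done
None
```

I handed the job in at about 12.5 s: the amber block stands upright on the white disc, and the arm still holds the squeezed grip with the boom's pointer level with the red marker, within about 0.5 mm by the cameras.

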